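# Fetch the ring gauge from behind the front row and restore the tray

## Task

The ring gauge is wanted for setting up, but three tall things stand in front of the back row of the storage tray. Move the bottle, the arbor and the canister out of the way, all three standing upright on the side tray; then take the ring gauge from the back row and lay it flat on the middle of the steel block; then put each of the three tall things back upright on the very mark where it stood at the start. Leave the collet and the loupe in the back row as they are, and do not tip anything over.

Things in the scene. Friction and masses are not known exactly. Their poses are not given: they have to be found in the camera images.
- storage_tray: Fixed grey sheet-steel tray on the table, 128 mm (its x) by 224 mm (its y), floor 4 mm thick, 3 mm wide lip 9 mm high all round. Its place and yaw vary. Origin: centre of its underside; x points away from the robot at yaw 0. On its floor are six black round marks of 54 mm diameter, painted flat, centred at x = -30 mm (front row, nearer the robot) and x = +30 mm (back row), each at y = -74, 0 and +74 mm. At the start one thing stands in the middle of each mark.
- side_tray: Fixed empty shallow aluminium tray with a black rubber floor, 70 mm (its x) by 196 mm (its y) outside, 64 by 190 mm inside, floor surface 4 mm above its underside, lip 8 mm high. Lies near the table's front edge, left or right; place and a little yaw vary. Origin: centre of its underside; its long side is its y.
- rest_block: Fixed grey ground steel block with six holes in its top, 66 mm (its x) by 84 mm (its y), 25 mm high. Lies near the table's front edge, on the other side from the side tray; place and yaw vary. Origin: centre of its underside. (Beware, not listed: a microscope overhangs the table left of the work at y 0.28 m and more, from 0.2 m up, and a laser housing behind, from x 0.70 m.)
- bottle: Loose white solvent bottle with red cap and nozzle, 118 mm high in all; its round white body is 47 mm in diameter up to about 65 mm high, then narrows (shoulder 65 to 80 mm) to the 22 mm cap (80 to 99 mm). About 0.15 kg. Origin: centre of its underside, z up. Is standing upright at the start on one of the three front marks of the storage tray (which one varies).
- arbor: Loose turned steel arbor, 98 mm high: round foot 44 mm in diameter and 14 mm high, shaft 31 mm in diameter from 16 to 70 mm, above it a spigot 22 mm in diameter. About 0.3 kg. Origin: centre of its underside, z up. Is standing upright at the start on one of the three front marks of the storage tray (which one varies).
- canister: Loose plain aluminium canister with a screw lid, 90 mm high: body 46 mm in diameter up to 70 mm, lid 47 mm in diameter from 76 to 90 mm. About 0.18 kg. Origin: centre of its underside, z up. Is standing upright at the start on one of the three front marks of the storage tray (which one varies).
- ring: Loose steel ring gauge lying flat, a plain grey ring 49 mm in outside diameter and 15 mm high with a hole in the middle. About 0.12 kg. Origin: centre of its underside, z up. Is lying at the start on one of the three back marks of the storage tray (which one varies).
- collet: Loose steel spring collet with slits, 29 mm in diameter, 36 mm high, standing. To be left alone. Origin: centre of its underside. Is standing at the start on one of the three back marks of the storage tray (which one varies).
- eyepiece: Loose black eye loupe, 33 mm in diameter, 30 mm high, standing. To be left alone. Origin: centre of its underside. Is standing at the start on one of the three back marks of the storage tray (which one varies).
Things that resemble listed ones, but are neither listed nor needed, are in the scene too. What is shaped like the canister but orange is not meant.

How it is judged:
By the outcome, as a careful person would: the job done as asked, in the order asked, and still so for the second after the job is handed in, with the robot touching nothing.
It also fails if it takes over 141 s, if anything falls off the work surface, if the arm or the gripper's body presses on something with over 40 N, if the wrist force passes 120 N, or if a joint passes its speed limit or range.

## Robot

A 6-joint arm with a two-finger parallel gripper is mounted at the origin on a cart in front of the work surface, level with it; the furniture and walls round the work are solid. World frame = base frame: x ahead of the robot, y to its left, z up, the work surface at z = 0. Lengths are in mm, angles in rad, forces in N, time in s.
With the tool pointing down it reaches from about 275 to 1000 mm from the base axis. Payload 8.4 kg.
Tool frame: the origin (TCP) lies at the very end of the fingers, on their centre line; the grasp point (between the pads) lies 19 mm behind it (r.pinch_z is the distance from the TCP to the grasp point, in mm); z points along the fingers, y is the line along which they close (so a half turn about z gives the same grasp; the last joint's range is limited). The gripper opens to 85 mm and grips with 20 to 120 N. Pads are 22 mm wide; open, the fingers measure 114 mm over their backs; the gripper's body (76 mm by 85 mm) begins 54 mm behind the grasp point. The pads swing forward as they close: fully open they stand 13 mm farther back than shut.
Start: joints at [1.163, 0.353, 1.633, -0, 1.155, -0.002], TCP at [246.72, 574.245, 231.281] pointing down, gripper open.
Joint ranges: [-2.63, 2.63], [-0.92, 2.1], [0.06, 2.66], [-1.3, 4.44], [0, 2.69], [-3.02, 3.02]. Speed limits (rad/s): [2.22, 2.22, 2.79, 3.14, 3.14, 3.14].

## Interface

Orientations are given as [roll, pitch, yaw] about the fixed x, y, z axes, in that order (R = Rz(yaw) Ry(pitch) Rx(roll)).
In Python, from rig import r gives the robot as it stands.
- The arm moves only by the tool carry_out, never from a script. Its argument "series" is a list of rows, each a list of 7 numbers: the turn, a rotation vector about the tool's x, y, z as a fraction of full scale, then the shift along the tool's x, y, z as a fraction of full scale, then the gripper command: -1 is fully open, 1 is shut, values between are in proportion. A call has 1 to 8 rows; each row is the pose to reach, as a shift and turn from the pose commanded when the call began, along the tool's axes at that moment, turning the shorter way round; what a row does not reach only later rows make up. Full scale, the value 1, is 0.25 m for a shift and pi rad for a turn. A row lasts 1/8 s, in which the tool goes at most 62.5 mm and 10.7 degrees, less where a joint would pass 70% of its speed; a pose out of reach is approached as far as the arm can. A call with a number of a shift or a turn outside -1 to 1 is refused whole. A call with a gripper value outside its range is refused whole. The fingers move at their own pace and stop on an object; "force" is the grip in N (left out, the last holds). Time passes only in rows, so rows that repeat a pose let the fingers close. It gives the time, the measured TCP pose, the force, the opening and the grip force at its end, in the units of the state.
- r.sense(): the state, without advancing time (a new reading comes with each control period).
- r.grab_frame(name): name is "scene" or "top" or "wrist"; returns the picture (480x640x3 uint8, red, green, blue); there is no depth.
- r.get_calibration(name): a dict with "K" (3x3 intrinsics, pixels), "distortion" ([k1, k2, p1, p2, k3] as OpenCV has them; the pictures are not rectified), "pose" (4x4, takes a point from camera to world coordinates). Camera axes: x right, y up, looking along -z (the intrinsics and any distortion apply to the point x, -y, -z); pixel columns grow to the right and rows downward; lengths in mm; the calibration is good to about 2 mm. A picture is of the moment at which its call begins: read the wrist's pose just before it. get_calibration takes no time and is no camera call; for the wrist camera it gives the pose at the moment of the call.
- r.sign_off(): hands the job in; it is judged then, once.
Trained networks look in the newest picture that a camera, given by its name, has taken for a name from the list of things; names that differ only in an ending like _2 or _b are one class to them, and where a whole thing is asked for, a point or a joint stands for the part that bears it (a point fixed in the world has none). Each returns a list of dicts, best first, with "score" (0 to 1); they miss things now and then, are a little off and sometimes report something else, mostly with a low value. They report only what shows in the picture. A call takes as long as a camera call. They do not tell look-alikes from the thing itself.
- r.silhouettes(camera, label): "region" (480x640 bool, what is visible of it) and "position" ([row, column] in pixels, amid what is visible of it).
The state is a dict: "clock": time; "qpos": joint angles; "qvel": joint speeds; "joint_efforts": joint torques, N m; "eef_pos": TCP position; "tcp_rot": TCP orientation; "contact_force": force on the tool from outside, world axes, zero at the start; "wrist_torque": the same for the moment, N m; "opening": opening from 0.0 (shut) to 1.0 (fully open); "grasp_force": force on a finger pad.
Only numpy, scipy, OpenCV 4.12 (cv2) and the standard library are available. Lean on these libraries where they do the work, as an engineer would, in place of code of your own. Each camera call takes 0.05 s, during which the arm holds its last target. There are 200 camera calls.

## Working session

There is one attempt and no reset: what is moved stays moved. The work goes in short steps, Python scripts to look and compute and a tool call to move; the robot and the scene stay as the last step left them, time stands still between calls to the robot, and variables do not carry over. Pictures are saved under pics/ and viewed, at most 14 in all, crops included, and the job is handed in when it is done.

Besides the shell and the picture viewer there is one more tool, called in YAML: its name, and indented under it one key for each argument. carry_out: Moves the arm, as the interface text tells. Its arguments: {"type":"object","properties":{"series":{"type":"array"},"force":{"type":"number"}},"required":["series"]}

```bash
mkdir -p pics; ls; cat > h.py <<'E'
import numpy as np, cv2
from rig import r
def snap(cam,fn=None):
    im=r.grab_frame(cam)
    if fn: cv2.imwrite('pics/'+fn,im[:,:,::-1])
    return im
def ray(cam,uv,z,c=None):
    """pixels (u,v) -> world points at height z (mm)"""
    c=c or r.get_calibration(cam); K=np.array(c['K'],float); D=np.array(c['distortion'],float); T=np.array(c['pose'],float)
    p=cv2.undistortPoints(np.array(uv,float).reshape(-1,1,2),K,D).reshape(-1,2)
    d=np.c_[p[:,0],-p[:,1],-np.ones(len(p))]@T[:3,:3].T
    o=T[:3,3]; s=(z-o[2])/d[:,2]
    return o+s[:,None]*d
def proj(cam,X,c=None):
    c=c or r.get_calibration(cam); K=np.array(c['K'],float); D=np.array(c['distortion'],float); T=np.array(c['pose'],float)
    q=(np.array(X,float).reshape(-1,3)-T[:3,3])@T[:3,:3]
    q=q*[1,-1,-1]
    return cv2.projectPoints(q.reshape(-1,1,3),np.zeros(3),np.zeros(3),K,D)[0].reshape(-1,2)
E
python3 - <<'E'
from h import *
np.set_printoptions(precision=2,suppress=True)
print(r.sense(), r.pinch_z)
for c in ['scene','top','wrist']:
    snap(c,c+'0.png'); k=r.get_calibration(c); print(c,k)
E
```

```text
pics
{'clock': 0.0, 'qpos': array([ 1.16,  0.35,  1.63,  0.  ,  1.16, -0.  ]), 'qvel': array([ 0., -0.,  0., -0., -0.,  0.]), 'joint_efforts': array([  0.  , -60.52, -34.21,   0.  ,   0.01,   0.  ]), 'eef_pos': array([246.52, 573.8 , 230.54]), 'tcp_rot': array([-3.14, -0.  ,  2.74]), 'contact_force': array([ 0.71,  0.46, -0.43]), 'wrist_torque': array([ 0.01, -0.02, -0.02]), 'grasp_force': 0.0, 'opening': 0.9986801786366575} 18.700000000000003
scene {'K': array([[569.54,   0.  , 318.91],
       [  0.  , 569.54, 231.31],
       [  0.  ,   0.  ,   1.  ]]), 'distortion': array([-0.08,  0.  ,  0.  ,  0.  ,  0.  ]), 'pose': array([[   0.73,    0.48,   -0.49,  123.32],
       [  -0.68,    0.5 ,   -0.54, -429.97],
       [  -0.01,    0.73,    0.69,  626.95],
       [   0.  ,    0.  ,    0.  ,    1.  ]])}
top {'K': array([[472.03,   0.  , 319.26],
       [  0.  , 472.03, 247.04],
       [  0.  ,   0.  ,   1.  ]]), 'distortion': array([-0.07,  0.  ,  0.  ,  0.  ,  0.  ]), 'pose': array([[  0.01,   0.97,  -0.23, 347.36],
       [ -1.  ,   0.01,   0.  ,  32.41],
       [  0.01,   0.23,   0.97, 861.82],
       [  0.  ,   0.  ,   0.  ,   1.  ]])}
wrist {'K': array([[372.23,   0.  , 318.88],
       [  0.  , 372.23, 238.73],
       [  0.  ,   0.  ,   1.  ]]), 'distortion': array([-0.04,  0.  ,  0.  ,  0.  ,  0.  ]), 'pose': array([[  0.39,  -0.87,  -0.29, 173.52],
       [  0.92,   0.37,   0.12, 606.22],
       [  0.  ,  -0.31,   0.95, 373.59],
       [  0.  ,   0.  ,   0.  ,   1.  ]])}
```

View pics/top0.png

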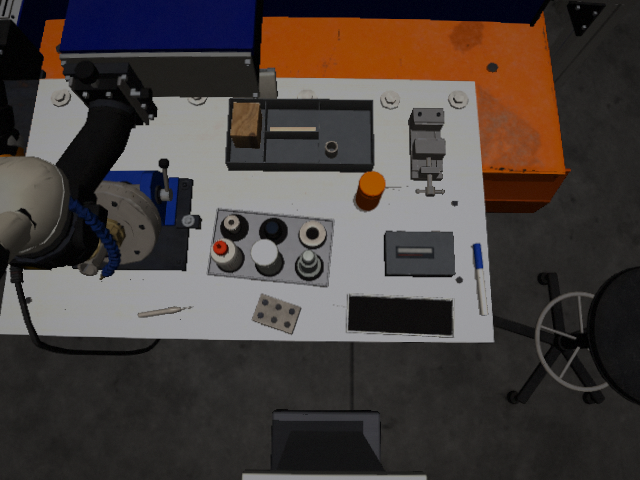

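View pics/scene0.png

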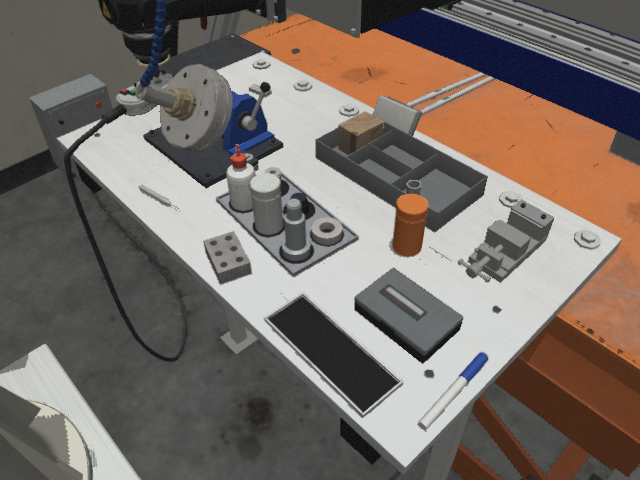

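```bash
python3 - <<'E'
from h import *
np.set_printoptions(precision=1,suppress=True)
names=['storage_tray','side_tray','rest_block','bottle','arbor','canister','ring','collet','eyepiece']
out={}
for c in ['top','scene']:
    snap(c)
    for n in names:
        for i,d in enumerate(r.silhouettes(c,n)[:3]):
            m=d['region']; ys,xs=np.nonzero(m)
            out[f'{c}_{n}_{i}']=m
            print(c,n,round(d['score'],2),'pos(u,v)',d['position'][1],d['position'][0],'area',m.sum(),'bbox',xs.min(),ys.min(),xs.max(),ys.max())
np.savez_compressed('masks.npz',**out)
E
```

```text
top storage_tray 0.9 pos(u,v) 276.8 246.6 area 5125 bbox 208 208 333 286
top side_tray 0.68 pos(u,v) 403.3 317.1 area 4223 bbox 346 293 454 336
top rest_block 0.63 pos(u,v) 277.0 312.0 area 1182 bbox 253 294 300 333
top bottle 0.8 pos(u,v) 224.5 252.1 area 724 bbox 210 239 241 269
top arbor 0.62 pos(u,v) 309.6 264.0 area 469 bbox 298 251 320 277
top canister 0.73 pos(u,v) 369.4 191.0 area 909 bbox 356 171 385 210
top ring 0.86 pos(u,v) 313.8 229.0 area 439 bbox 301 221 325 247
top collet 0.62 pos(u,v) 230.0 224.8 area 214 bbox 225 216 240 233
top eyepiece 0.82 pos(u,v) 273.7 230.6 area 275 bbox 264 221 281 239
top eyepiece 0.72 pos(u,v) 315.5 226.4 area 449 bbox 300 221 324 247
scene storage_tray 0.68 pos(u,v) 284.4 234.2 area 3146 bbox 216 175 357 275
scene side_tray 0.72 pos(u,v) 331.5 354.2 area 6976 bbox 266 294 401 416
scene side_tray 0.58 pos(u,v) 230.5 256.4 area 1655 bbox 204 231 251 283
scene rest_block 0.61 pos(u,v) 227.3 258.9 area 1680 bbox 204 232 252 283
scene bottle 0.73 pos(u,v) 240.2 179.8 area 1276 bbox 226 148 255 210
scene arbor 0.74 pos(u,v) 292.5 235.4 area 1245 bbox 282 199 309 260
scene canister 0.91 pos(u,v) 407.2 223.6 area 1790 bbox 393 194 428 256
scene canister 0.83 pos(u,v) 268.9 200.6 area 1648 bbox 251 173 282 234
scene ring 0.94 pos(u,v) 324.3 230.4 area 760 bbox 310 217 342 245
scene collet 0.65 pos(u,v) 271.6 169.5 area 123 bbox 264 167 280 179
scene eyepiece 0.62 pos(u,v) 268.8 203.4 area 1645 bbox 250 173 282 234
scene eyepiece 0.52 pos(u,v) 304.0 202.3 area 188 bbox 291 193 308 213
```

Top view: the storage tray is at about (271,247). In its front row the white bottle is at (226,256), the plain canister at (266,257) and the arbor at (309,263). In the back row the collet is at (233,226), the loupe at (273,230) and the ring at (313,234). The side tray is at (400,315) and the steel block at (277,312).

There are two canister candidates in the top view: orange at (370,190), and plain aluminium at (266,257) on the middle front mark. The aluminium one fits the description. I'll check it in a crop once I'm closer.

```bash
python3 - <<'E'
from h import *
np.set_printoptions(precision=1,suppress=True)
m=np.load('masks.npz')
for n,z,w,l in [('storage_tray',9,128,224),('side_tray',8,70,196),('rest_block',25,66,84)]:
    for c in ['top','scene']:
        cs=max(cv2.findContours(m[f'{c}_{n}_0'].astype('uint8'),0,1)[0],key=len if 0 else cv2.contourArea)
        P=ray(c,cv2.convexHull(cs).reshape(-1,2),z)[:,:2].astype('float32')
        print(n,c,cv2.minAreaRect(P))
# objects: centre from top of mask column etc.
for n,i,z in [('ring',0,12),('arbor',0,50),('bottle',0,60),('canister',1,49)]:
    for c in ['top','scene']:
        k=f'{c}_{n}_{i}'
        if k in m:
            ys,xs=np.nonzero(m[k]); print(n,c,ray(c,[[(xs.min()+xs.max())/2,(ys.min()+ys.max())/2]],z))
im=cv2.imread('pics/top0.png')[190:350,190:350]; im2=cv2.imread('pics/scene0.png')[130:290,195:435]
a=cv2.resize(im,(480,480),interpolation=2)[:, :300]; 
cv2.imwrite('pics/crop1.png',cv2.resize(im2,(720,480),interpolation=2))
E
```

```text
storage_tray top ((544.6981201171875, 120.42561340332031), (225.6595458984375, 130.77200317382812), 84.33627319335938)
storage_tray scene ((545.2908935546875, 116.73284149169922), (228.5419158935547, 131.7564697265625), 84.88642883300781)
side_tray top ((422.75323486328125, -117.6136703491211), (195.6771697998047, 72.46129608154297), 87.67781066894531)
side_tray scene ((421.76220703125, -118.90218353271484), (198.3935089111328, 72.719482421875), 88.15579223632812)
rest_block top ((420.8345947265625, 104.18156433105469), (74.41761779785156, 49.911529541015625), 71.43840789794922)
rest_block scene ((418.1885070800781, 94.9200668334961), (97.4571304321289, 54.51265335083008), 71.714599609375)
ring top [[569.2  42.4  12. ]]
ring scene [[570.   42.9  12. ]]
arbor top [[504.9  48.1  50. ]]
arbor scene [[512.1  47.3  50. ]]
bottle top [[518.7 193.6  60. ]]
bottle scene [[520. 190.  60.]]
canister scene [[519.3 124.1  49. ]]
```

View pics/crop1.png

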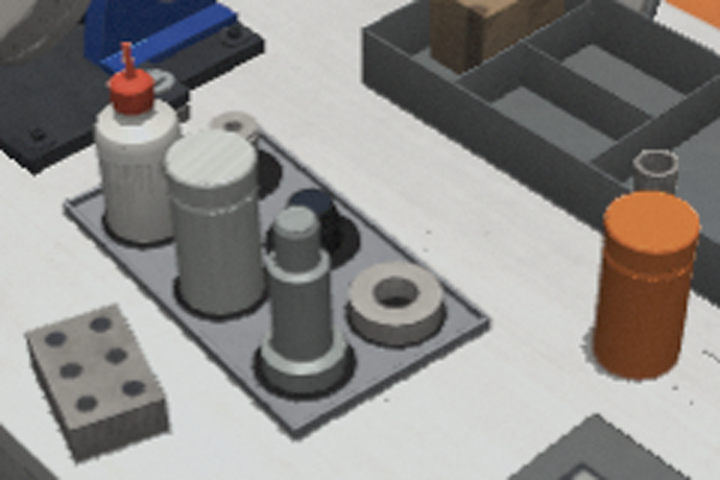

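The enlarged crop confirms the canister: the plain aluminium one stands between bottle and arbor on the middle front mark, and the orange look-alike stands alone to the right. The ring is behind the arbor. I'll retract along x≈250 to stay clear of the microscope, then take a close look.

```bash
cat >> h.py <<'E'
def go(x,y,z,yawdeg,s=None):
    """fractions for a move to world x,y,z with tool down, yaw"""
    from scipy.spatial.transform import Rotation as Ro
    s=s or r.sense(); R0=Ro.from_euler('xyz',s['tcp_rot'])
    R1=Ro.from_euler('xyz',[np.pi,0,np.radians(yawdeg)])
    d=R0.inv().apply(np.array([x,y,z])-s['eef_pos'])/250
    return np.round(np.r_[(R0.inv()*R1).as_rotvec()/np.pi,d],3).tolist()
def st():
    s=r.sense(); print(round(s['clock'],2),np.round(s['eef_pos'],1),np.round(np.degrees(s['tcp_rot']),1),'op',round(s['opening'],3),'gf',round(s['grasp_force'],1),'F',np.round(s['contact_force'],1)); return s
E
python3 - <<'E'
from h import *
print(go(250,330,240,130)); print(go(270,180,250,84.6))
E
```

```text
[-0.0, 0.0, 0.149, -0.398, -0.892, -0.035]
[-0.0, 0.0, 0.401, -0.708, -1.412, -0.075]
```

carry_out:
  series:
    - [0,0,0.149,-0.398,-0.892,-0.035,-1]
    - [0,0,0.149,-0.398,-0.892,-0.035,-1]
    - [0,0,0.149,-0.398,-0.892,-0.035,-1]
    - [0,0,0.149,-0.398,-0.892,-0.035,-1]
    - [0,0,0.149,-0.398,-0.892,-0.035,-1]

```text
clock: 1.78
eef_pos: [249.6, 326.9, 240.2]
tcp_rot: [-3.141, 0.001, 2.265]
contact_force: [-0.4, 1.0, 0.6]
opening: 1.005
grasp_force: 0.0
```

```bash
python3 - <<'E'
from h import *
st()
print(go(275,180,250,110)); print(go(410,110,260,84.6))
E
```

```text
1.77 [249.6 326.9 240.2] [-180.     0.   129.8] op 1.005 gf 0.0 F [-0.4  1.   0.6]
[-0.0, 0.0, 0.11, -0.517, -0.298, -0.039]
[-0.0, 0.0, 0.251, -1.077, -0.063, -0.079]
```

carry_out:
  series:
    - [0,0,0.06,-0.26,-0.15,-0.02,-1]
    - [0,0,0.11,-0.517,-0.298,-0.039,-1]
    - [0,0,0.18,-0.7,-0.2,-0.05,-1]
    - [0,0,0.251,-0.98,-0.063,-0.079,-1]
    - [0,0,0.251,-0.98,-0.063,-0.079,-1]
    - [0,0,0.251,-0.98,-0.063,-0.079,-1]
    - [0,0,0.251,-0.98,-0.063,-0.079,-1]

```text
clock: 2.65
eef_pos: [394.2, 132.8, 259.3]
tcp_rot: [-3.14, 0.0, 1.481]
contact_force: [-1.0, -0.4, -0.8]
opening: 0.997
grasp_force: 0.0
```

```bash
python3 - <<'E'
from h import *
st(); snap('wrist','w1.png')
E
```

```text
2.65 [394.2 132.8 259.3] [-179.9    0.    84.9] op 0.997 gf 0.0 F [-1.  -0.4 -0.8]
```

View pics/w1.png

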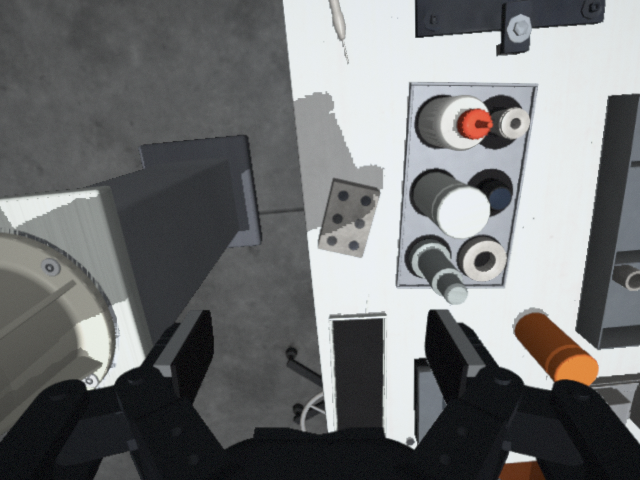

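The wrist view shows the canister lid at (463,212), the arbor top at (456,295), the bottle cap at (474,123), the ring at (483,259) and the block at (349,218). The tray corners are at (411,83), (537,85), (506,288) and (397,287). I'll turn these into positions.

```bash
python3 - <<'E'
from h import *
np.set_printoptions(precision=1,suppress=True)
c=r.get_calibration('wrist')
im=cv2.imread('pics/w1.png')
def circ(mask,z,lab):
    cs=max(cv2.findContours(mask.astype('uint8'),0,1)[0],key=cv2.contourArea)
    P=ray('wrist',cs.reshape(-1,2),z,c)[:,:2].astype('float32')
    (x,y),R=cv2.minEnclosingCircle(cv2.convexHull(P)); print(lab,np.array([x,y]),'R',round(R,1)); 
hsv=cv2.cvtColor(im,cv2.COLOR_BGR2HSV)
def box(m,u0,v0,u1,v1):
    o=np.zeros_like(m,bool); o[v0:v1,u0:u1]=m[v0:v1,u0:u1]; return o
g=im.min(2)
lab=cv2.connectedComponents(box(g>225,425,175,500,245).astype('uint8'))[1]; circ(lab==lab[212,463],94,'canister lid')
red=(hsv[...,1]>150)&((hsv[...,0]<10)|(hsv[...,0]>170)); circ(box(red,450,100,482,140),103,'bottle cap')
print('canister click',ray('wrist',[[463,212]],94,c),'arbor',ray('wrist',[[456,295]],102,c),'nozzle',ray('wrist',[[489,125]],122,c))
for n,z in [('storage_tray',9),('side_tray',8),('rest_block',25),('ring',19)]:
    for d in r.silhouettes('wrist',n)[:2]:
        cs=max(cv2.findContours(d['region'].astype('uint8'),0,1)[0],key=cv2.contourArea)
        P=ray('wrist',cv2.convexHull(cs).reshape(-1,2),z,c)[:,:2].astype('float32')
        print(n,round(d['score'],2),np.round(d['position']),np.array(cv2.minAreaRect(P)[0]),cv2.minAreaRect(P)[1:])
        if n=='ring': circ(d['region'],19,'ring')
print('corners',ray('wrist',[[411,83],[537,85],[506,288],[397,287]],9,c)[:,:2])
print('block top corners',ray('wrist',[[334,178],[380,185],[364,257],[319,249]],25,c)[:,:2])
E
```

```text
canister lid [519.1 124.1] R 21.5
bottle cap [520.4 197.8] R 11.9
canister click [[518.4 125.3  94. ]] arbor [[511.7  50.8 102. ]] nozzle [[525.2 197.3 122. ]]
storage_tray 0.56 [169. 465.] [548.  122.3] ((223.5856170654297, 130.3648223876953), 85.1298828125)
storage_tray 0.29 [194. 497.] [585.5 118.4] ((27.06673812866211, 41.693607330322266), 31.958080291748047)
side_tray 0.97 [367. 360.] [ 424.9 -102.6] ((176.269287109375, 70.26014709472656), 87.87185668945312)
rest_block 0.8 [218. 346.] [422.8 108.9] ((77.9940185546875, 51.35044479370117), 71.47601318359375)
ring 0.71 [258. 489.] [569.7  47.4] ((49.1009635925293, 54.573211669921875), 46.88448715209961)
ring [569.4  47.5] R 28.2
corners [[495.4 237.1]
 [621.3 225.6]
 [604.4   4. ]
 [476.1  17.2]]
block top corners [[412.2 152.7]
 [458.5 141.5]
 [438.2  64.3]
 [390.3  77.9]]
```

```bash
python3 - <<'E'
from h import *
print(go(511,50,130,85)); print(go(511,50,39,85))
E
```

```text
[0.0, -0.0, -0.001, -0.288, 0.493, 0.519]
[0.0, -0.0, -0.001, -0.288, 0.493, 0.883]
```

carry_out:
  series:
    - [0,0,0,-0.15,0.25,0.15,-1]
    - [0,0,0,-0.288,0.493,0.3,-1]
    - [0,0,0,-0.288,0.493,0.519,-1]
    - [0,0,0,-0.288,0.493,0.519,-1]
    - [0,0,0,-0.288,0.493,0.519,-1]
    - [0,0,0,-0.288,0.493,0.519,-1]
  force: 40

```text
clock: 3.65
eef_pos: [511.8, 49.9, 131.8]
tcp_rot: [3.14, -0.001, 1.48]
contact_force: [0.6, 0.1, 0.8]
opening: 0.998
grasp_force: 0.0
```

```bash
python3 - <<'E'
from h import *
st(); snap('wrist','w2.png'); print(go(511,50,39,85))
print(proj('wrist',[[511,50,102],[511,50,4],[518,123.5,94],[523,197,103]]))
E
```

```text
3.65 [511.8  49.9 131.8] [179.9  -0.   84.8] op 0.998 gf 0.0 F [0.6 0.1 0.8]
[0.001, -0.0, -0.001, -0.0, -0.005, 0.372]
[[314.43983491 283.82190934]
 [315.58253179 228.5622107 ]
 [314.72806242 132.88255939]
 [309.7503405  -58.89838227]]
```

View pics/w2.png

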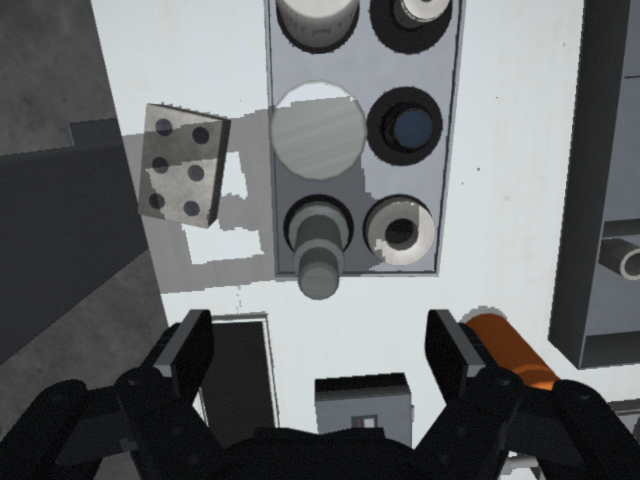

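Alignment is good: the arbor's top at (319,281) lies on the midline between the fingers at column 319. Next I'll descend, grip and lift.

carry_out:
  series:
    - [0,0,0,0,0,0.2,-1]
    - [0,0,0,0,0,0.372,-1]
    - [0,0,0,0,0,0.372,-1]
    - [0,0,0,0,0,0.372,1]
    - [0,0,0,0,0,0.372,1]
    - [0,0,0,0,0,0.372,1]
    - [0,0,0,0,0,0.372,1]
    - [0,0,0,0,0,0.372,1]
  force: 40

```text
clock: 4.7
eef_pos: [512.3, 49.2, 38.4]
tcp_rot: [3.14, -0.0, 1.479]
contact_force: [-2.2, 0.5, 10.5]
opening: 0.351
grasp_force: 38.7
```

```bash
python3 - <<'E'
from h import *
st(); print(go(511.8,49.9,100,85)); print(go(421,-177,90,88)); print(go(421,-177,40,88))
E
```

```text
4.7 [512.3  49.2  38.4] [179.9  -0.   84.7] op 0.351 gf 38.7 F [-2.2  0.5 10.5]
[0.001, -0.0, -0.001, 0.003, -0.002, -0.246]
[0.001, -0.0, -0.018, -0.934, -0.28, -0.207]
[0.001, -0.0, -0.018, -0.935, -0.281, -0.007]
```

carry_out:
  series:
    - [0,0,0,0,0,-0.1,1]
    - [0,0,0,0,0,-0.207,1]
    - [0,0,-0.004,-0.2,-0.06,-0.207,1]
    - [0,0,-0.008,-0.4,-0.12,-0.207,1]
    - [0,0,-0.012,-0.6,-0.18,-0.207,1]
    - [0,0,-0.016,-0.8,-0.24,-0.207,1]
    - [0,0,-0.018,-0.934,-0.28,-0.207,1]
    - [0,0,-0.018,-0.934,-0.28,-0.207,1]

```text
clock: 5.7
eef_pos: [419.4, -178.8, 89.1]
tcp_rot: [3.142, 0.0, 1.532]
contact_force: [0.7, 0.1, -3.2]
opening: 0.348
grasp_force: 40.7
```

```bash
python3 - <<'E'
from h import *
st(); snap('wrist','w3.png'); print(go(421,-177,40,88),go(421,-177,70,88))
E
```

```text
5.7 [ 419.4 -178.8   89.1] [180.    0.   87.8] op 0.348 gf 40.7 F [ 0.7  0.1 -3.2]
[0.0, -0.0, -0.001, 0.003, 0.004, 0.196] [0.0, -0.0, -0.001, 0.003, 0.004, 0.076]
```

View pics/w3.png

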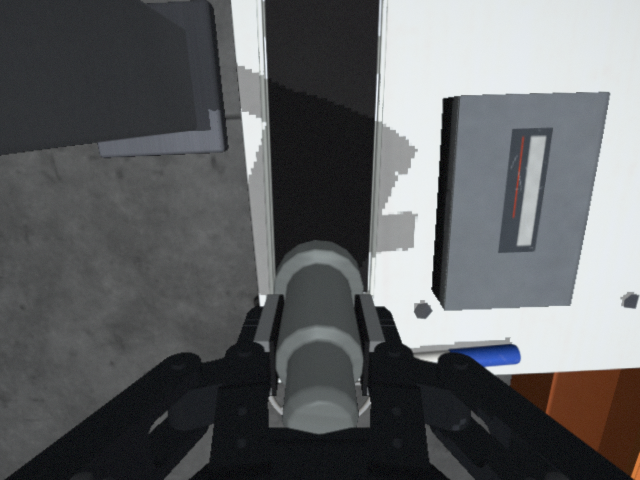

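The arbor hangs straight at column 320, midway between the side tray's inner walls at 268 and 376. Next I'll lower and release it with a partial opening, because the grey box is close on the right, and then rise.

carry_out:
  series:
    - [0,0,0,0.003,0.004,0.1,1]
    - [0,0,0,0.003,0.004,0.19,1]
    - [0,0,0,0.003,0.004,0.196,1]
    - [0,0,0,0.003,0.004,0.196,1]
    - [0,0,0,0.003,0.004,0.196,-0.2]
    - [0,0,0,0.003,0.004,0.196,-0.2]
    - [0,0,0,0.003,0.004,0.196,-0.2]
    - [0,0,0,0.003,0.004,0.1,-0.2]

```text
clock: 6.75
eef_pos: [420.3, -175.9, 63.2]
tcp_rot: [-3.139, -0.001, 1.536]
contact_force: [-0.5, -0.2, 0.3]
opening: 0.602
grasp_force: 0.0
```

```bash
python3 - <<'E'
from h import *
st(); print(go(421,-177,190,88)); print(go(518.5,123.5,175,85));
E
```

```text
6.75 [ 420.3 -175.9   63.2] [-1.798e+02 -1.000e-01  8.800e+01] op 0.602 gf 0.0 F [-0.5 -0.2  0.3]
[-0.001, -0.0, -0.0, -0.004, 0.002, -0.507]
[-0.001, -0.0, 0.017, 1.211, 0.349, -0.447]
```

carry_out:
  series:
    - [0,0,0,0,0,-0.22,-0.2]
    - [0,0,0,0.1,0.02,-0.44,-0.5]
    - [0,0,0.005,0.34,0.1,-0.447,-1]
    - [0,0,0.01,0.58,0.17,-0.447,-1]
    - [0,0,0.015,0.82,0.26,-0.447,-1]
    - [0,0,0.017,0.99,0.33,-0.447,-1]
    - [0,0,0.017,0.99,0.349,-0.447,-1]
    - [0,0,0.017,0.99,0.349,-0.447,-1]

```text
clock: 7.75
eef_pos: [517.0, 67.7, 175.4]
tcp_rot: [-3.141, 0.0, 1.483]
contact_force: [0.4, 0.0, -0.4]
opening: 1.002
grasp_force: 0.0
```

```bash
python3 - <<'E'
from h import *
st(); print(go(518.3,123,130,85));print(go(518.3,123,48,85))
E
```

```text
7.75 [517.   67.7 175.4] [-180.    0.   85.] op 1.002 gf 0.0 F [ 0.4  0.  -0.4]
[-0.0, 0.0, -0.0, 0.221, -0.014, 0.181]
[-0.0, 0.0, -0.0, 0.221, -0.014, 0.509]
```

carry_out:
  series:
    - [0,0,0,0.221,-0.014,0,-1]
    - [0,0,0,0.221,-0.014,0.181,-1]
    - [0,0,0,0.221,-0.014,0.35,-1]
    - [0,0,0,0.221,-0.014,0.509,-1]
    - [0,0,0,0.221,-0.014,0.509,-1]
    - [0,0,0,0.221,-0.014,0.509,1]
    - [0,0,0,0.221,-0.014,0.509,1]
    - [0,0,0,0.221,-0.014,0.509,1]

```text
clock: 8.75
eef_pos: [519.7, 123.4, 50.0]
tcp_rot: [3.139, -0.001, 1.482]
contact_force: [-1.1, -1.5, 6.9]
opening: 0.535
grasp_force: 39.5
```

```bash
python3 - <<'E'
from h import *
st(); print(go(518.3,123,110,85)); print(go(423,-117,100,88)); 
E
```

```text
8.75 [519.7 123.4  50. ] [179.9  -0.   84.9] op 0.535 gf 39.5 F [-1.1 -1.5  6.9]
[0.001, -0.0, -0.0, -0.002, -0.005, -0.24]
[0.001, -0.0, -0.017, -0.992, -0.3, -0.201]
```

carry_out:
  series:
    - [0,0,0,0,0,-0.12,1]
    - [0,0,0,0,0,-0.24,1]
    - [0,0,-0.004,-0.2,-0.06,-0.24,1]
    - [0,0,-0.008,-0.4,-0.12,-0.24,1]
    - [0,0,-0.012,-0.6,-0.18,-0.22,1]
    - [0,0,-0.016,-0.8,-0.24,-0.201,1]
    - [0,0,-0.017,-0.992,-0.3,-0.201,1]
    - [0,0,-0.017,-0.992,-0.3,-0.201,1]

```text
clock: 9.75
eef_pos: [421.0, -119.5, 99.3]
tcp_rot: [3.141, 0.001, 1.532]
contact_force: [-0.5, -0.3, -2.3]
opening: 0.534
grasp_force: 41.7
```

```bash
python3 - <<'E'
from h import *
st();print(go(423,-117,51,88)); 
E
```

```text
9.75 [ 421.  -119.5   99.3] [180.    0.   87.8] op 0.534 gf 41.7 F [-0.5 -0.3 -2.3]
[0.0, 0.0, -0.001, 0.01, 0.008, 0.193]
```

carry_out:
  series:
    - [0,0,0,0.006,0.006,0.1,1]
    - [0,0,0,0.006,0.006,0.18,1]
    - [0,0,0,0.006,0.006,0.193,1]
    - [0,0,0,0.006,0.006,0.193,1]
    - [0,0,0,0.006,0.006,0.193,-0.4]
    - [0,0,0,0.006,0.006,0.193,-0.4]
    - [0,0,0,0.006,0.006,0.1,-0.4]
    - [0,0,0,0.006,0.006,-0.1,-0.4]

```text
clock: 10.75
eef_pos: [422.4, -115.2, 123.3]
tcp_rot: [-3.138, -0.001, 1.536]
contact_force: [0.7, -0.4, 0.0]
opening: 0.698
grasp_force: 0.0
```

```bash
python3 - <<'E'
from h import *
st(); print(go(518.5,120,180,85)); print(go(523.5,197,180,85));snap('wrist','w4.png')
E
```

```text
10.75 [ 422.4 -115.2  123.3] [-179.8   -0.    88. ] op 0.698 gf 0.0 F [ 0.7 -0.4  0. ]
[-0.001, -0.0, 0.017, 0.954, 0.35, -0.227]
[-0.001, -0.0, 0.017, 1.263, 0.36, -0.227]
```

View pics/w4.png

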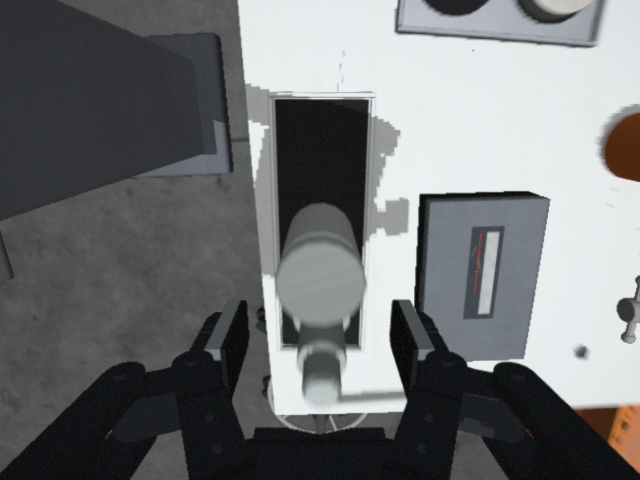

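The canister at (322,285) and the arbor at (322,370) both stand upright in the side tray. Rows 100–205 are free, about 75 mm, which is enough for the bottle.

carry_out:
  series:
    - [0,0,0,0,0,-0.15,-0.4]
    - [0,0,0.004,0.2,0.08,-0.227,-0.6]
    - [0,0,0.008,0.4,0.15,-0.227,-1]
    - [0,0,0.012,0.6,0.22,-0.227,-1]
    - [0,0,0.017,0.8,0.3,-0.227,-1]
    - [0,0,0.017,0.98,0.36,-0.227,-1]
    - [0,0,0.017,0.98,0.36,-0.227,-1]
    - [0,0,0.017,0.98,0.36,-0.227,-1]

```text
clock: 11.8
eef_pos: [521.7, 125.8, 180.2]
tcp_rot: [-3.141, 0.0, 1.483]
contact_force: [0.3, -1.3, -0.8]
opening: 1.004
grasp_force: 0.0
```

```bash
python3 - <<'E'
from h import *
st(); print(go(524.5,197,180,85));print(go(524.5,197,86,85));snap('wrist','w5.png')
E
```

```text
11.8 [521.7 125.8 180.2] [-180.    0.   85.] op 1.004 gf 0.0 F [ 0.3 -1.3 -0.8]
[-0.0, 0.0, -0.0, 0.285, -0.014, 0.001]
[-0.0, 0.0, -0.0, 0.285, -0.013, 0.377]
```

View pics/w5.png

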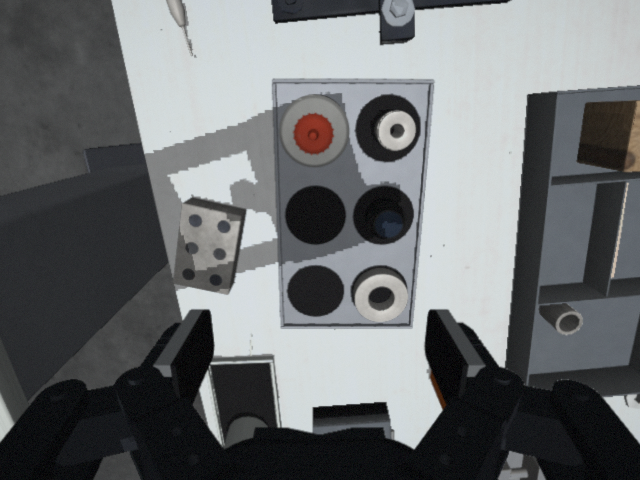

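The wrist view shows the bottle cap at (313,133), the empty marks at (316,215) and (315,290), the ring at (380,295) and the block at (208,245). I'll go to the bottle and measure the ring and block from this picture.

```bash
python3 - <<'E'
from h import *
np.set_printoptions(precision=1,suppress=True)
c=r.get_calibration('wrist'); im=cv2.imread('pics/w5.png')
print('tray corners',ray('wrist',[[273,79],[434,79],[412,328],[282,327]],9,c)[:,:2])
print('marks',ray('wrist',[[316,215],[315,290],[388,128]],4,c)[:,:2],'ring',ray('wrist',[[380.5,293]],19,c)[:,:2])
snap('wrist')
for n,z in [('ring',19),('ring',4),('rest_block',25)]:
    d=r.silhouettes('wrist',n)[0]; cs=max(cv2.findContours(d['region'].astype('uint8'),0,1)[0],key=cv2.contourArea)
    P=ray('wrist',cs.reshape(-1,2),z,c)[:,:2].astype('float32'); print(n,d['score'],cv2.minAreaRect(P),P.min(0),P.max(0))
print('holes',ray('wrist',[[195,220],[224,227],[192,247],[219,254],[187,274],[215,280]],25,c)[:,:2])
b=im[180:310,150:440]; cv2.imwrite('pics/crop2.png',cv2.resize(b,None,fx=2.7,fy=2.7,interpolation=2))
E
```

```text
tray corners [[496.5 237.2]
 [622.4 226.4]
 [602.6   3.9]
 [477.2  16.3]]
marks [[520.  123.3]
 [512.4  50.5]
 [585.9 191.9]] ring [[572.   49.5]]
ring 0.77 ((571.1503295898438, 47.447383880615234), (48.14227294921875, 53.698490142822266), 23.902305603027344) [547.1  21.2] [596.   75.3]
ring 0.77 ((573.1759033203125, 39.612388610839844), (50.517127990722656, 56.347412109375), 23.902400970458984) [548.   12.1] [599.3  68.8]
rest_block 0.94 ((426.4439392089844, 109.32284545898438), (84.0245132446289, 54.8017578125), 72.01993560791016) [389.5  63.7] [463.6 154.5]
holes [[419.8 133.5]
 [443.  125.3]
 [412.6 110.1]
 [434.6 101.8]
 [403.3  85.8]
 [426.9  78. ]]
```

View pics/crop2.png

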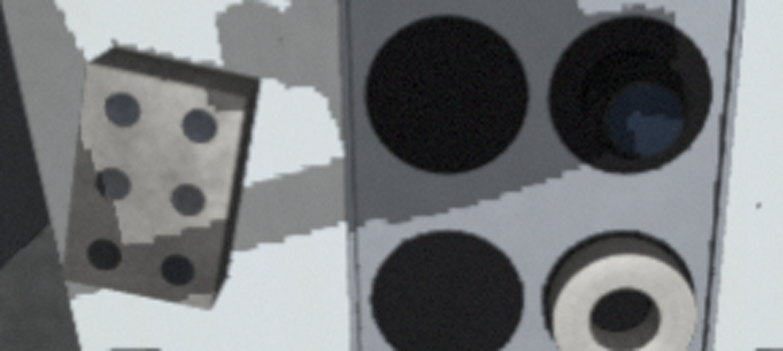

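carry_out:
  series:
    - [0,0,0,0.15,-0.007,0,-1]
    - [0,0,0,0.285,-0.014,0,-1]
    - [0,0,0,0.285,-0.014,0.2,-1]
    - [0,0,0,0.285,-0.014,0.377,-1]
    - [0,0,0,0.285,-0.014,0.377,-1]
    - [0,0,0,0.285,-0.014,0.377,-1]

```text
clock: 12.8
eef_pos: [525.8, 197.3, 87.4]
tcp_rot: [3.14, -0.001, 1.482]
contact_force: [0.9, 0.6, 0.3]
opening: 0.998
grasp_force: 0.0
```

carry_out:
  series:
    - [0,0,0,0,0,0,1]
    - [0,0,0,0,0,0,1]
    - [0,0,0,0,0,0,1]
    - [0,0,0,0,0,0,1]
    - [0,0,0,0,0,0,1]
    - [0,0,0,0,0,0,1]

```text
clock: 13.55
eef_pos: [525.0, 197.5, 86.6]
tcp_rot: [3.141, -0.0, 1.482]
contact_force: [-1.9, -0.0, 6.6]
opening: 0.239
grasp_force: 38.9
```

```bash
python3 - <<'E'
from h import *
st(); print(go(524.5,197,140,85)); print(go(450,10,140,88));print(go(425,-56,120,88))
E
```

```text
13.55 [525.  197.5  86.6] [180.   -0.   84.9] op 0.239 gf 38.9 F [-1.9 -0.   6.6]
[0.0, -0.0, -0.0, -0.002, -0.002, -0.213]
[0.0, -0.0, -0.017, -0.774, -0.232, -0.214]
[0.0, -0.0, -0.017, -1.045, -0.309, -0.134]
```

carry_out:
  series:
    - [0,0,0,0,0,-0.1,1]
    - [0,0,0,0,0,-0.213,1]
    - [0,0,-0.004,-0.2,-0.06,-0.214,1]
    - [0,0,-0.008,-0.4,-0.12,-0.214,1]
    - [0,0,-0.012,-0.6,-0.18,-0.214,1]
    - [0,0,-0.017,-0.8,-0.24,-0.18,1]
    - [0,0,-0.017,-0.98,-0.295,-0.134,1]
    - [0,0,-0.017,-0.98,-0.309,-0.134,1]

```text
clock: 14.55
eef_pos: [424.3, -41.8, 118.8]
tcp_rot: [-3.139, 0.0, 1.532]
contact_force: [0.4, -0.2, -1.4]
opening: 0.239
grasp_force: 39.5
```

```bash
python3 - <<'E'
from h import *
st();print(go(425,-56,120,88),go(425,-56,88,88));snap('wrist','w6.png')
E
```

```text
14.55 [424.3 -41.8 118.8] [-179.9    0.    87.8] op 0.239 gf 39.5 F [ 0.4 -0.2 -1.4]
[-0.001, 0.0, -0.001, -0.056, 0.005, -0.005] [-0.001, 0.0, -0.001, -0.056, 0.005, 0.123]
```

View pics/w6.png

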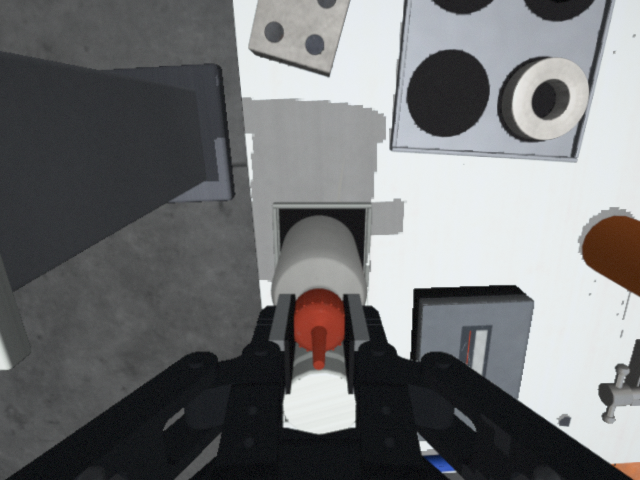

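The bottle hangs straight at column 320, with the side tray's inner walls at 280 and 368 and the canister behind it. I'll shift 14 mm along and set it down.

carry_out:
  series:
    - [0,0,0,-0.054,0.003,0,1]
    - [0,0,0,-0.054,0.003,0,1]
    - [0,0,0,-0.054,0.003,0.08,1]
    - [0,0,0,-0.054,0.003,0.123,1]
    - [0,0,0,-0.054,0.003,0.125,1]
    - [0,0,0,-0.054,0.003,0.125,0]
    - [0,0,0,-0.054,0.003,0.125,0]
    - [0,0,0,-0.054,0.003,0,0]

```text
clock: 15.6
eef_pos: [425.4, -53.2, 118.9]
tcp_rot: [-3.138, -0.0, 1.536]
contact_force: [0.1, 0.4, 0.4]
opening: 0.501
grasp_force: 0.0
```

```bash
python3 - <<'E'
from h import *
st(); print(go(430,-56,190,88));print(go(571.5,46.5,150,85)); print(go(571.5,46.5,60,85))
E
```

```text
15.6 [425.4 -53.2 118.9] [-179.8   -0.    88. ] op 0.501 gf 0.0 F [0.1 0.4 0.4]
[-0.001, -0.0, -0.0, -0.01, 0.018, -0.284]
[-0.001, -0.0, 0.017, 0.419, 0.57, -0.126]
[-0.001, -0.0, 0.017, 0.419, 0.571, 0.234]
```

carry_out:
  series:
    - [0,0,0,0,0,-0.15,0]
    - [0,0,0.005,0.1,0.14,-0.2,-0.3]
    - [0,0,0.01,0.25,0.34,-0.16,-0.6]
    - [0,0,0.017,0.419,0.57,-0.126,-0.6]
    - [0,0,0.017,0.419,0.57,-0.126,-0.6]
    - [0,0,0.017,0.419,0.57,-0.126,-0.6]
    - [0,0,0.017,0.419,0.57,-0.126,-0.6]

```text
clock: 16.48
eef_pos: [571.5, 45.5, 151.2]
tcp_rot: [-3.141, 0.0, 1.482]
contact_force: [-0.6, 0.4, -0.1]
opening: 0.8
grasp_force: 0.0
```

```bash
python3 - <<'E'
from h import *
st(); print(go(571.5,46.5,40,85)); print(go(571.5,46.5,9,85));snap('wrist','w7.png')
print(proj('wrist',[[571.5,46.5,19]]))
E
```

```text
16.48 [571.5  45.5 151.2] [-180.     0.    84.9] op 0.8 gf 0.0 F [-0.6  0.4 -0.1]
[-0.0, 0.0, -0.001, 0.004, 0.0, 0.445]
[-0.0, 0.0, -0.001, 0.004, 0.0, 0.569]
[[317.11098407 225.52329177]]
```

View pics/w7.png

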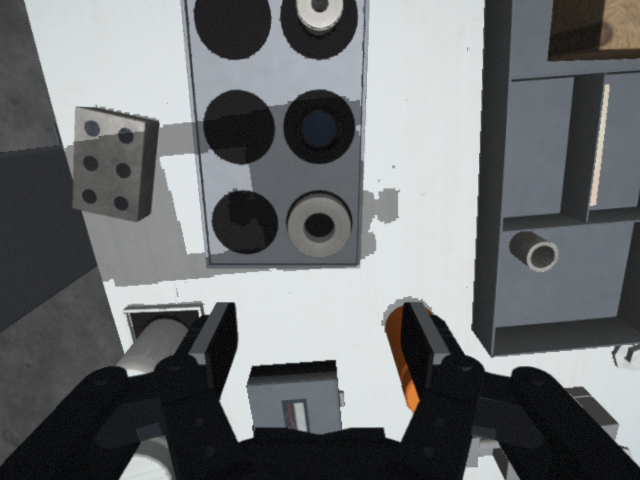

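The ring's centre at (319,225) lies on the finger midline, as predicted. Next I'll descend and grip.

carry_out:
  series:
    - [0,0,0,0.004,0,0.22,-0.6]
    - [0,0,0,0.004,0,0.445,-0.6]
    - [0,0,0,0.004,0,0.53,-0.6]
    - [0,0,0,0.004,0,0.569,-0.6]
    - [0,0,0,0.004,0,0.569,-0.6]
    - [0,0,0,0.004,0,0.569,1]
    - [0,0,0,0.004,0,0.569,1]
    - [0,0,0,0.004,0,0.569,1]

```text
clock: 17.52
eef_pos: [573.7, 47.3, 10.5]
tcp_rot: [3.139, -0.0, 1.482]
contact_force: [-1.8, -1.5, 6.2]
opening: 0.537
grasp_force: 40.0
```

```bash
python3 - <<'E'
from h import *
st(); print(go(571.5,46.5,60,85)); print(go(422.5,105,80,85))
E
```

```text
17.52 [573.7  47.3  10.5] [179.9  -0.   84.9] op 0.537 gf 40.0 F [-1.8 -1.5  6.2]
[0.001, -0.0, -0.0, -0.004, -0.008, -0.198]
[0.001, -0.0, -0.0, 0.177, -0.622, -0.279]
```

carry_out:
  series:
    - [0,0,0,0,0,-0.04,1]
    - [0,0,0,0,0,-0.12,1]
    - [0,0,0,0,0,-0.2,1]
    - [0,0,0,0.03,-0.1,-0.279,1]
    - [0,0,0,0.09,-0.3,-0.279,1]
    - [0,0,0,0.15,-0.5,-0.279,1]
    - [0,0,0,0.177,-0.622,-0.279,1]
    - [0,0,0,0.177,-0.622,-0.279,1]

```text
clock: 18.52
eef_pos: [419.8, 105.5, 79.3]
tcp_rot: [-3.141, 0.0, 1.484]
contact_force: [0.7, 0.4, -1.0]
opening: 0.539
grasp_force: 41.3
```

```bash
python3 - <<'E'
from h import *
st(); print(go(422.5,105,32,85)); snap('wrist','w8.png')
c=r.get_calibration('wrist'); print(proj('wrist',[[422.5,105,25]]))
E
```

```text
18.52 [419.8 105.5  79.3] [-180.    0.   85.] op 0.539 gf 41.3 F [ 0.7  0.4 -1. ]
[-0.0, 0.0, 0.0, -0.001, 0.011, 0.189]
[[317.68714139 266.16943087]]
```

View pics/w8.png

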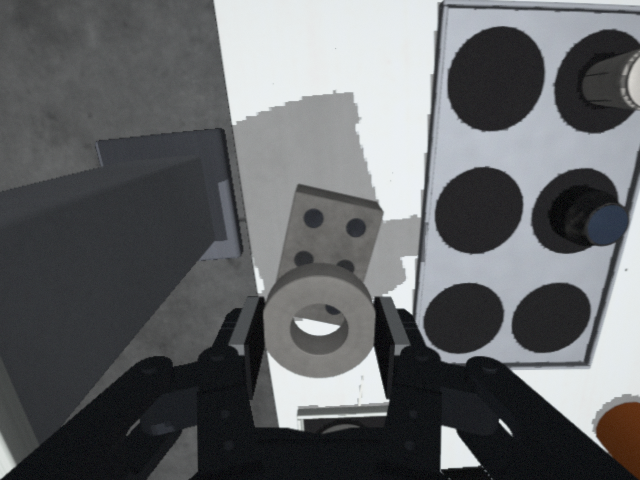

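The ring is held level, with its centre at (320,322). The block's middle holes are at (304,260) and (346,268), so the block's middle is at about (325,264). I'll work out the remaining shift from this one picture.

```bash
python3 - <<'E'
from h import *
np.set_printoptions(precision=1,suppress=True)
c=r.get_calibration('wrist')
print('ring',ray('wrist',[[320,322]],88,c)); h=ray('wrist',[[313,217],[355,228],[304,260],[346,268]],25,c); print('block mid',h,h[2:].mean(0))
print(ray('wrist',[[300,184],[383,209]],25,c))
print(go(425.5,104.5,60,85),go(425.5,104.5,32.5,85)); 
E
```

```text
ring [[423.7 106.2  88. ]]
block mid [[422.5 134.2  25. ]
 [445.1 125.9  25. ]
 [415.1 109.5  25. ]
 [438.6 102.4  25. ]] [426.8 106.   25. ]
[[417.3 152.9  25. ]
 [460.9 135.4  25. ]]
[0.0, -0.0, -0.0, -0.003, 0.015, 0.078] [0.0, -0.0, -0.0, -0.003, 0.015, 0.188]
```

carry_out:
  series:
    - [0,0,0,0,0.011,0.08,1]
    - [0,0,0,0,0.011,0.16,1]
    - [0,0,0,0,0.011,0.188,1]
    - [0,0,0,0,0.011,0.188,1]
    - [0,0,0,0,0.011,0.188,1]

```text
clock: 19.2
eef_pos: [425.5, 104.9, 32.0]
tcp_rot: [3.141, -0.0, 1.482]
contact_force: [0.3, 0.5, -1.3]
opening: 0.536
grasp_force: 42.3
```

```bash
python3 - <<'E'
from h import *
st(); snap('wrist','w9.png'); print(proj('wrist',[[422.5,105,26]]))
E
```

```text
19.2 [425.5 104.9  32. ] [179.9  -0.   84.9] op 0.536 gf 42.3 F [ 0.3  0.5 -1.3]
[[309.80924948 306.98395696]]
```

View pics/w9.png

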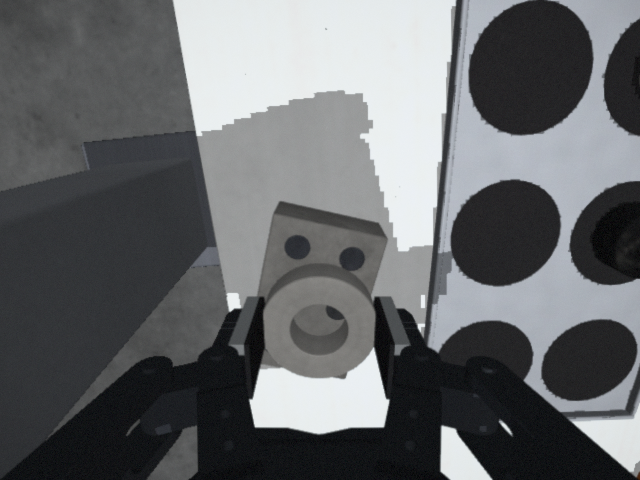

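The ring is just above the block. Its projected base centre is at about (317,307) and the block's middle by its diagonals is at about (316,309), so it is centred. Releasing.

carry_out:
  series:
    - [0,0,0,0,0,0.004,1]
    - [0,0,0,0,0,0.004,-0.5]
    - [0,0,0,0,0,0.004,-0.5]
    - [0,0,0,0,0,0.004,-0.5]
    - [0,0,0,0,0,-0.2,-0.5]
    - [0,0,0,0,0,-0.4,-0.5]
    - [0,0,0,0,0,-0.6,-0.5]
    - [0,0,0,0,0,-0.6,-0.5]

```text
clock: 20.25
eef_pos: [426.9, 105.5, 185.1]
tcp_rot: [3.135, -0.002, 1.482]
contact_force: [0.2, -0.4, -0.5]
opening: 0.748
grasp_force: 0.0
```

```bash
python3 - <<'E'
from h import *
st(); snap('wrist','w10.png'); print(go(425.5,-56,180,88),go(425.5,-56,90,88))
E
```

```text
20.25 [426.9 105.5 185.1] [ 1.796e+02 -1.000e-01  8.490e+01] op 0.748 gf 0.0 F [ 0.2 -0.4 -0.5]
[0.001, -0.0, -0.017, -0.642, 0.057, 0.012] [0.001, -0.0, -0.017, -0.643, 0.055, 0.372]
```

View pics/w10.png

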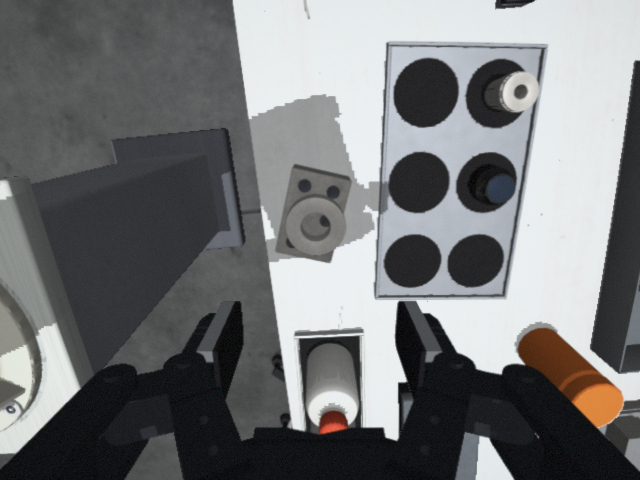

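The ring lies on the block with its centre at (316,225), and the block's corners are at (297,167), (350,180), (330,262) and (276,248). I'll work out the offset.

```bash
python3 - <<'E'
from h import *
np.set_printoptions(precision=1,suppress=True)
c=r.get_calibration('wrist'); b=ray('wrist',[[297,169],[350,181],[330,262],[276,248]],25,c)
print(b[:,:2],b.mean(0),ray('wrist',[[316,225]],40,c))
t=r.get_calibration('top'); im=snap('top')
for n,z in [('ring',40),('rest_block',25)]:
    for d in r.silhouettes('top',n)[:1]:
        cs=max(cv2.findContours(d['region'].astype('uint8'),0,1)[0],key=cv2.contourArea)
        P=ray('top',cs.reshape(-1,2),z,t)[:,:2].astype('float32'); print(n,d['score'],cv2.minAreaRect(P),cv2.minAreaRect(P))
cv2.imwrite('pics/t2.png',cv2.resize(cv2.cvtColor(im,cv2.COLOR_RGB2BGR)[190:350,190:470],None,fx=2.8,fy=2.8,interpolation=2))
E
```

```text
[[413.5 147.4]
 [455.3 133.9]
 [433.5  65. ]
 [388.4  82. ]] [422.7 107.1  25. ] [[424.9 103.7  40. ]]
ring 0.44 ((415.78167724609375, 91.53240203857422), (23.325923919677734, 42.62721633911133), 54.46978759765625) ((415.78167724609375, 91.53240203857422), (23.325923919677734, 42.62721633911133), 54.46978759765625)
rest_block 0.45 ((396.4362487792969, 93.18191528320312), (17.436443328857422, 29.853227615356445), 1.3949284553527832) ((396.4362487792969, 93.18191528320312), (17.436443328857422, 29.853227615356445), 1.3949284553527832)
```

carry_out:
  series:
    - [0,0,-0.005,-0.2,0.015,0,-0.3]
    - [0,0,-0.01,-0.4,0.03,0,-0.3]
    - [0,0,-0.017,-0.6,0.05,0,-0.3]
    - [0,0,-0.017,-0.638,0.055,0.01,-0.3]
    - [0,0,-0.017,-0.638,0.055,0.1,-0.3]
    - [0,0,-0.017,-0.638,0.055,0.25,-0.3]
    - [0,0,-0.017,-0.638,0.055,0.378,-0.3]
    - [0,0,-0.017,-0.638,0.055,0.378,-0.3]

```text
clock: 21.45
eef_pos: [421.5, -54.3, 84.5]
tcp_rot: [-3.135, -0.001, 1.536]
contact_force: [1.0, 0.0, 0.5]
opening: 0.648
grasp_force: 0.0
```

```bash
python3 - <<'E'
from h import *
st(); print(go(425.3,-54.5,87.5,88))
E
```

```text
21.45 [421.5 -54.3  84.5] [-179.6   -0.    88. ] op 0.648 gf 0.0 F [1.  0.  0.5]
[-0.002, -0.0, -0.0, -0.0, 0.015, -0.012]
```

carry_out:
  series:
    - [0,0,0,0,0,0,-0.3]
    - [0,0,0,0,0,0,-0.3]

```text
clock: 21.7
eef_pos: [425.0, -55.1, 88.0]
tcp_rot: [3.14, 0.0, 1.536]
contact_force: [0.0, 0.4, 0.5]
opening: 0.65
grasp_force: 0.0
```

```bash
python3 - <<'E'
from h import *
st(); print(go(425.3,-54.5,87.5,88))
E
```

```text
21.7 [425.  -55.1  88. ] [179.9   0.   88. ] op 0.65 gf 0.0 F [0.  0.4 0.5]
[0.001, 0.0, 0.0, 0.002, 0.001, 0.002]
```

carry_out:
  series:
    - [0,0,0,0,0,0,1]
    - [0,0,0,0,0,0,1]
    - [0,0,0,0,0,0,1]
    - [0,0,0,0,0,0,1]
    - [0,0,0,0,0,-0.1,1]
    - [0,0,0,0,0,-0.22,1]
    - [0,0,0,0,0,-0.22,1]
    - [0,0,0,0,0,-0.22,1]

```text
clock: 22.7
eef_pos: [423.7, -55.2, 141.5]
tcp_rot: [-3.141, -0.0, 1.536]
contact_force: [-0.0, -0.2, -1.8]
opening: 0.236
grasp_force: 39.5
```

```bash
python3 - <<'E'
from h import *
st(); print(go(525,197.5,143,85),go(525,197.5,87.5,85))
E
```

```text
22.7 [423.7 -55.2 141.5] [-180.   -0.   88.] op 0.236 gf 39.5 F [-0.  -0.2 -1.8]
[-0.0, 0.0, 0.017, 1.024, 0.369, -0.006] [-0.0, 0.0, 0.017, 1.024, 0.37, 0.216]
```

carry_out:
  series:
    - [0,0,0.003,0.15,0.06,-0.02,1]
    - [0,0,0.006,0.35,0.14,-0.02,1]
    - [0,0,0.01,0.55,0.22,-0.02,1]
    - [0,0,0.014,0.75,0.3,-0.02,1]
    - [0,0,0.017,0.9,0.36,-0.01,1]
    - [0,0,0.017,0.99,0.369,-0.006,1]
    - [0,0,0.017,0.99,0.369,-0.006,1]
    - [0,0,0.017,0.99,0.369,-0.006,1]

```text
clock: 23.7
eef_pos: [524.0, 187.8, 142.9]
tcp_rot: [-3.14, 0.001, 1.482]
contact_force: [-0.6, -1.2, -1.7]
opening: 0.236
grasp_force: 39.5
```

carry_out:
  series:
    - [0,0,0,0.034,-0.002,0,1]
    - [0,0,0,0.034,-0.002,0.12,1]
    - [0,0,0,0.034,-0.002,0.19,1]
    - [0,0,0,0.034,-0.002,0.19,1]
    - [0,0,0,0.034,-0.002,0.19,1]

```text
clock: 24.32
eef_pos: [525.7, 197.4, 96.6]
tcp_rot: [3.141, -0.0, 1.482]
contact_force: [0.8, 0.9, -0.4]
opening: 0.232
grasp_force: 39.5
```

```bash
python3 - <<'E'
from h import *
st(); print(go(525,197.5,87.5,85)); snap('wrist','w11.png')
E
```

```text
24.32 [525.7 197.4  96.6] [180.   -0.   84.9] op 0.232 gf 39.5 F [ 0.8  0.9 -0.4]
[0.0, -0.0, -0.0, -0.0, -0.003, 0.036]
```

View pics/w11.png

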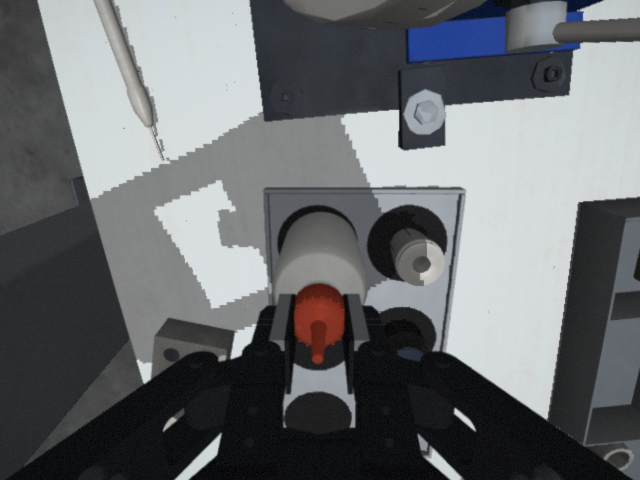

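The bottle is upright just above its mark; the mark spans columns 278–357 and the bottle is centred on it. Setting it down at the recorded pose.

carry_out:
  series:
    - [0,0,0,0,-0.004,0.02,1]
    - [0,0,0,0,-0.004,0.037,1]
    - [0,0,0,0,-0.004,0.038,1]
    - [0,0,0,0,-0.004,0.038,1]
    - [0,0,0,0,-0.004,0.038,0]
    - [0,0,0,0,-0.004,0.038,0]
    - [0,0,0,0,-0.004,0.038,0]
    - [0,0,0,0,-0.004,-0.15,0]

```text
clock: 25.38
eef_pos: [521.8, 196.6, 131.0]
tcp_rot: [-3.135, 0.003, 1.482]
contact_force: [0.1, -0.7, -1.2]
opening: 0.497
grasp_force: 0.0
```

```bash
python3 - <<'E'
from h import *
st(); print(go(524,197,185,88)); print(go(423,-117,185,88))
E
```

```text
25.38 [521.8 196.6 131. ] [-179.6    0.2   84.9] op 0.497 gf 0.0 F [ 0.1 -0.7 -1.2]
[-0.002, 0.001, -0.017, 0.002, 0.007, -0.216]
[-0.002, 0.001, -0.017, -1.285, -0.284, -0.21]
```

carry_out:
  series:
    - [0,0,0,0,0,-0.15,0]
    - [0,0,-0.005,-0.15,-0.03,-0.21,0]
    - [0,0,-0.008,-0.35,-0.07,-0.21,0]
    - [0,0,-0.011,-0.55,-0.12,-0.21,-0.3]
    - [0,0,-0.014,-0.75,-0.17,-0.21,-0.4]
    - [0,0,-0.017,-0.92,-0.22,-0.21,-0.4]
    - [0,0,-0.017,-0.99,-0.25,-0.21,-0.4]
    - [0,0,-0.017,-0.99,-0.25,-0.21,-0.4]

```text
clock: 26.38
eef_pos: [439.6, -44.3, 186.0]
tcp_rot: [-3.141, -0.0, 1.533]
contact_force: [0.2, 0.3, 0.5]
opening: 0.699
grasp_force: 0.0
```

```bash
python3 - <<'E'
from h import *
st(); print(go(423,-116.5,110,88),go(423,-116.5,50.5,88)); snap('wrist','w12.png')
E
```

```text
26.38 [439.6 -44.3 186. ] [-180.    -0.    87.9] op 0.699 gf 0.0 F [0.2 0.3 0.5]
[-0.0, -0.0, -0.001, -0.291, -0.055, 0.304] [-0.0, -0.0, -0.001, -0.291, -0.055, 0.542]
```

View pics/w12.png

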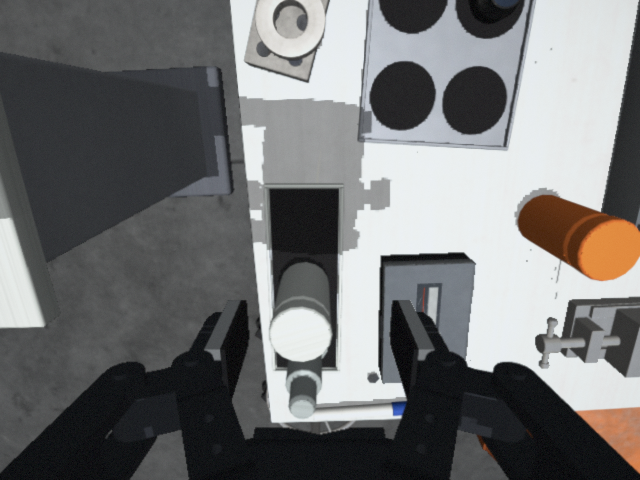

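The canister at (302,325) and the arbor at (303,385) still stand. I miscounted and have now viewed 16 pictures, over the limit of 14, so I'll view no more and check by numbers only.

carry_out:
  series:
    - [0,0,0,-0.15,-0.03,0,-0.4]
    - [0,0,0,-0.291,-0.055,0.05,-0.4]
    - [0,0,0,-0.291,-0.055,0.2,-0.4]
    - [0,0,0,-0.291,-0.055,0.4,-0.4]
    - [0,0,0,-0.291,-0.055,0.542,-0.4]
    - [0,0,0,-0.291,-0.055,0.542,-0.4]
    - [0,0,0,-0.291,-0.055,0.542,-0.4]

```text
clock: 27.3
eef_pos: [424.9, -115.4, 51.4]
tcp_rot: [3.141, 0.0, 1.537]
contact_force: [-0.1, -0.1, -0.5]
opening: 0.697
grasp_force: 0.0
```

carry_out:
  series:
    - [0,0,0,0,0,0,1]
    - [0,0,0,0,0,0,1]
    - [0,0,0,0,0,0,1]
    - [0,0,0,0,0,0,1]
    - [0,0,0,0,0,-0.1,1]
    - [0,0,0,0,0,-0.22,1]
    - [0,0,0,0,0,-0.22,1]
    - [0,0,0,0,0,-0.22,1]

```text
clock: 28.3
eef_pos: [423.6, -115.7, 105.3]
tcp_rot: [3.141, 0.0, 1.536]
contact_force: [-0.2, -0.2, -1.4]
opening: 0.533
grasp_force: 41.8
```

```bash
python3 - <<'E'
from h import *
st(); print(go(519.3,123.2,105,85),go(519.3,123.2,60,85),go(519.3,123.2,51,85))
E
```

```text
28.3 [ 423.6 -115.7  105.3] [180.   0.  88.] op 0.533 gf 41.8 F [-0.2 -0.2 -1.4]
[0.0, 0.0, 0.017, 0.968, 0.349, 0.001] [0.0, 0.0, 0.017, 0.968, 0.349, 0.181] [0.0, 0.0, 0.017, 0.968, 0.349, 0.217]
```

carry_out:
  series:
    - [0,0,0.003,0.15,0.06,-0.02,1]
    - [0,0,0.006,0.35,0.13,-0.02,1]
    - [0,0,0.01,0.55,0.2,-0.02,1]
    - [0,0,0.014,0.75,0.27,-0.02,1]
    - [0,0,0.017,0.9,0.33,-0.01,1]
    - [0,0,0.017,0.968,0.349,0,1]
    - [0,0,0.017,0.968,0.349,0.1,1]
    - [0,0,0.017,0.968,0.349,0.16,1]

```text
clock: 29.3
eef_pos: [518.0, 122.4, 63.7]
tcp_rot: [-3.139, 0.001, 1.483]
contact_force: [-0.3, 0.2, -1.5]
opening: 0.54
grasp_force: 41.8
```

carry_out:
  series:
    - [0,0,0,0,0,0,1]
    - [0,0,0,0,0,0,1]

```text
clock: 29.55
eef_pos: [519.7, 122.6, 65.8]
tcp_rot: [3.142, 0.0, 1.482]
contact_force: [-0.2, -0.0, -2.2]
opening: 0.541
grasp_force: 41.8
```

```bash
python3 - <<'E'
from h import *
np.set_printoptions(precision=1,suppress=True)
st(); print(go(519.3,123.2,51,85)); im=snap('wrist'); 
c=r.get_calibration('wrist'); s=r.sense()
for n in ['canister']:
    for d in r.silhouettes('wrist',n)[:2]:
        ys,xs=np.nonzero(d['region']); print(d['score'],xs.min(),xs.max(),ys.min(),ys.max())
zb=4+s['eef_pos'][2]-51
print('proj of base if centred',proj('wrist',[[s['eef_pos'][0],s['eef_pos'][1]+23,zb],[s['eef_pos'][0],s['eef_pos'][1],94+zb-4]]))
E
```

```text
29.55 [519.7 122.6  65.8] [180.    0.   84.9] op 0.541 gf 41.8 F [-0.2 -0.  -2.2]
[0.0, 0.0, -0.001, 0.002, -0.002, 0.059]
0.94 250 389 231 428
0.49 474 491 462 479
proj of base if centred [[312.4 231.1]
 [314.8 379.7]]
```

carry_out:
  series:
    - [0,0,0,0.002,-0.002,0.03,1]
    - [0,0,0,0.002,-0.002,0.057,1]
    - [0,0,0,0.002,-0.002,0.06,1]
    - [0,0,0,0.002,-0.002,0.06,1]
    - [0,0,0,0.002,-0.002,0.06,-0.6]
    - [0,0,0,0.002,-0.002,0.06,-0.6]
    - [0,0,0,0.002,-0.002,0.06,-0.6]
    - [0,0,0,0.002,-0.002,-0.15,-0.6]

```text
clock: 30.65
eef_pos: [516.4, 122.9, 100.3]
tcp_rot: [-3.134, 0.002, 1.482]
contact_force: [-0.2, 0.2, 0.5]
opening: 0.802
grasp_force: 0.0
```

```bash
python3 - <<'E'
from h import *
st(); print(go(421,-176,150,88))
E
```

```text
30.65 [516.4 122.9 100.3] [-1.796e+02  1.000e-01  8.490e+01] op 0.802 gf 0.0 F [-0.2  0.2  0.5]
[-0.002, 0.001, -0.017, -1.225, -0.276, -0.194]
```

carry_out:
  series:
    - [0,0,0,0,0,-0.15,-0.6]
    - [0,0,-0.005,-0.15,-0.03,-0.2,-0.6]
    - [0,0,-0.008,-0.35,-0.07,-0.2,-0.4]
    - [0,0,-0.011,-0.55,-0.12,-0.2,-0.3]
    - [0,0,-0.014,-0.75,-0.17,-0.2,-0.2]
    - [0,0,-0.017,-0.92,-0.22,-0.2,-0.2]
    - [0,0,-0.017,-0.99,-0.25,-0.2,-0.2]
    - [0,0,-0.017,-0.99,-0.26,-0.2,-0.2]

```text
clock: 31.65
eef_pos: [432.0, -118.1, 153.0]
tcp_rot: [-3.142, 0.0, 1.533]
contact_force: [-0.4, 0.3, 0.1]
opening: 0.599
grasp_force: 0.0
```

```bash
python3 - <<'E'
from h import *
st(); print(go(421,-175.8,130,88),go(421,-175.8,40,88))
E
```

```text
31.65 [ 432.  -118.1  153. ] [-180.     0.    87.9] op 0.599 gf 0.0 F [-0.4  0.3  0.1]
[-0.0, 0.0, -0.001, -0.232, -0.035, 0.092] [-0.0, 0.0, -0.001, -0.232, -0.035, 0.452]
```

carry_out:
  series:
    - [0,0,0,-0.12,-0.02,0,-0.2]
    - [0,0,0,-0.232,-0.035,0,-0.2]
    - [0,0,0,-0.232,-0.035,0.1,-0.2]
    - [0,0,0,-0.232,-0.035,0.28,-0.2]
    - [0,0,0,-0.232,-0.035,0.452,-0.2]
    - [0,0,0,-0.232,-0.035,0.452,-0.2]
    - [0,0,0,-0.232,-0.035,0.452,-0.2]

```text
clock: 32.52
eef_pos: [422.5, -174.6, 41.0]
tcp_rot: [3.141, 0.0, 1.536]
contact_force: [-0.0, -1.0, 0.2]
opening: 0.6
grasp_force: 0.0
```

carry_out:
  series:
    - [0,0,0,0,0,0,1]
    - [0,0,0,0,0,0,1]
    - [0,0,0,0,0,0,1]
    - [0,0,0,0,0,0,1]
    - [0,0,0,0,0,-0.1,1]
    - [0,0,0,0,0,-0.2,1]
    - [0,0,0,0,0,-0.2,1]
    - [0,0,0,0,0,-0.2,1]

```text
clock: 33.52
eef_pos: [421.5, -174.7, 89.8]
tcp_rot: [3.141, 0.0, 1.536]
contact_force: [-0.2, -0.1, -2.9]
opening: 0.348
grasp_force: 40.9
```

```bash
python3 - <<'E'
from h import *
st(); print(go(512,49.4,90,85),go(512,49.4,50,85))
E
```

```text
33.52 [ 421.5 -174.7   89.8] [180.   0.  88.] op 0.348 gf 40.9 F [-0.2 -0.1 -2.9]
[0.0, 0.0, 0.017, 0.909, 0.33, -0.001] [0.0, 0.0, 0.017, 0.909, 0.33, 0.159]
```

carry_out:
  series:
    - [0,0,0.003,0.15,0.06,-0.01,1]
    - [0,0,0.006,0.35,0.13,-0.01,1]
    - [0,0,0.01,0.55,0.2,-0.01,1]
    - [0,0,0.014,0.75,0.27,-0.01,1]
    - [0,0,0.017,0.87,0.32,0,1]
    - [0,0,0.017,0.909,0.33,0,1]
    - [0,0,0.017,0.909,0.33,0.08,1]
    - [0,0,0.017,0.909,0.33,0.14,1]

```text
clock: 34.52
eef_pos: [511.0, 48.8, 53.6]
tcp_rot: [-3.14, 0.0, 1.482]
contact_force: [0.5, -0.1, -4.1]
opening: 0.351
grasp_force: 40.9
```

carry_out:
  series:
    - [0,0,0,0,0,0,1]
    - [0,0,0,0,0,0,1]

```text
clock: 34.78
eef_pos: [512.1, 48.9, 55.1]
tcp_rot: [-3.141, 0.0, 1.482]
contact_force: [-0.7, 0.6, -3.3]
opening: 0.35
grasp_force: 40.8
```

```bash
python3 - <<'E'
from h import *
np.set_printoptions(precision=1,suppress=True)
st(); print(go(512,49.4,41,85)); im=snap('wrist'); s=r.sense()
for d in r.silhouettes('wrist','arbor')[:1]:
    ys,xs=np.nonzero(d['region']); print(d['score'],xs.min(),xs.max(),ys.min(),ys.max())
zb=4+s['eef_pos'][2]-40.7
print(proj('wrist',[[s['eef_pos'][0],s['eef_pos'][1]+22,zb]]))
E
```

```text
34.77 [512.1  48.9  55.1] [-180.     0.    84.9] op 0.35 gf 40.8 F [-0.7  0.6 -3.3]
[-0.0, 0.0, -0.001, 0.002, -0.0, 0.056]
0.79 274 361 240 432
[[312.2 238.9]]
```

carry_out:
  series:
    - [0,0,0,0.002,0,0.03,1]
    - [0,0,0,0.002,0,0.054,1]
    - [0,0,0,0.002,0,0.057,1]
    - [0,0,0,0.002,0,0.057,1]
    - [0,0,0,0.002,0,0.057,-0.5]
    - [0,0,0,0.002,0,0.057,-0.5]
    - [0,0,0,0.002,0,0.057,-0.5]
    - [0,0,0,0.002,0,-0.15,-0.5]

```text
clock: 35.88
eef_pos: [509.5, 49.6, 90.0]
tcp_rot: [-3.134, 0.001, 1.482]
contact_force: [0.2, -0.1, -0.1]
opening: 0.75
grasp_force: 0.0
```

carry_out:
  series:
    - [0,0,0,0,0,-0.2,-0.5]
    - [0,0,0,0,0,-0.35,-0.5]
    - [0,0,0,-0.1,-0.25,-0.45,-0.5]
    - [0,0,0,-0.1,-0.5,-0.45,-0.5]
    - [0,0,0,-0.1,-0.5,-0.45,-0.5]
    - [0,0,0,-0.1,-0.5,-0.45,-0.5]

```text
clock: 36.62
eef_pos: [385.9, 36.1, 205.5]
tcp_rot: [3.14, -0.0, 1.483]
contact_force: [0.8, 0.1, 0.2]
opening: 0.754
grasp_force: 0.0
```

```bash
python3 - <<'E'
from h import *
np.set_printoptions(precision=1,suppress=True)
st(); old=np.load('masks.npz')
for c in ['scene','wrist']:
    snap(c)
    for n in ['bottle','canister','arbor','ring','collet','eyepiece']:
        for d in r.silhouettes(c,n)[:2]:
            ys,xs=np.nonzero(d['region']); l=''
            if c=='scene':
                for i in (0,1):
                    k=f'scene_{n}_{i}'
                    if k in old: y,x=np.nonzero(old[k]); l+=f' was {x.min(),x.max(),y.min(),y.max()}'
            print(c,n,round(d['score'],2),xs.min(),xs.max(),ys.min(),ys.max(),l)
print('expected tops: canister,arbor',proj('wrist',[[519.3,123.3,94],[512,49.5,102],[525,197.5,103],[424,105,40]]))
E
```

```text
36.62 [385.9  36.1 205.5] [179.9  -0.   84.9] op 0.754 gf 0.0 F [0.8 0.1 0.2]
scene bottle 0.93 227 255 163 209  was (np.int64(226), np.int64(255), np.int64(148), np.int64(210))
scene canister 0.92 392 427 194 255  was (np.int64(393), np.int64(428), np.int64(194), np.int64(256)) was (np.int64(251), np.int64(282), np.int64(173), np.int64(234))
scene arbor 0.85 282 309 199 260  was (np.int64(282), np.int64(309), np.int64(199), np.int64(260))
scene ring 0.87 212 245 235 263  was (np.int64(310), np.int64(342), np.int64(217), np.int64(245))
scene collet 0.66 265 280 167 179  was (np.int64(264), np.int64(280), np.int64(167), np.int64(179))
scene eyepiece 0.7 291 307 193 213  was (np.int64(250), np.int64(282), np.int64(173), np.int64(234)) was (np.int64(291), np.int64(308), np.int64(193), np.int64(213))
scene eyepiece 0.5 281 309 199 260  was (np.int64(250), np.int64(282), np.int64(173), np.int64(234)) was (np.int64(291), np.int64(308), np.int64(193), np.int64(213))
wrist bottle 0.86 444 527 0 28 
wrist canister 0.65 556 639 255 341 
wrist canister 0.62 436 546 48 125 
wrist arbor 0.8 431 513 157 217 
wrist ring 0.81 329 390 100 162 
wrist collet 0.8 529 582 0 17 
wrist eyepiece 0.98 532 562 76 115 
expected tops: canister,arbor [[512.3  89.1]
 [500.4 204.5]
 [536.3 -50. ]
 [357.9 128.3]]
```

```bash
python3 - <<'E'
from h import *
a=cv2.imread('pics/scene0.png').astype(int); b=snap('scene')[:,:,::-1].astype(int)
d=np.abs(a-b).max(2)>60
for n,(u0,u1,v0,v1) in dict(bottle=(226,256,146,211),cap=(228,252,146,172),canister=(250,283,172,235),arbor=(281,310,198,261)).items():
    s=d[v0:v1,u0:u1]; print(n,s.sum(),s.size)
h=cv2.cvtColor(b.astype('uint8'),cv2.COLOR_BGR2HSV)
for im in (a,b): 
    q=(im[140:180,220:262,2]-im[140:180,220:262,1])>70; y,x=np.nonzero(q); print('red',q.sum(),x.min()+220,x.max()+220,y.min()+140,y.max()+140)
E
```

```text
bottle 403 1950
cap 350 624
canister 0 2079
arbor 0 1827
red 108 232 245 144 161
red 3 232 232 156 158
```

carry_out:
  series:
    - [0,0,0,-0.2,-0.1,0,-0.5]
    - [0,0,0,-0.45,-0.2,0,-0.5]
    - [0,0,0,-0.7,-0.2,0,-0.5]
    - [0,0,0,-0.7,-0.2,0,-0.5]

```text
clock: 37.88
eef_pos: [319.4, -137.5, 205.4]
tcp_rot: [3.141, 0.001, 1.475]
contact_force: [-0.3, 0.3, -0.2]
opening: 0.75
grasp_force: 0.0
```

```bash
python3 - <<'E'
from h import *
st(); a=cv2.imread('pics/scene0.png').astype(int); b=snap('scene')[:,:,::-1].astype(int)
d=np.abs(a-b).max(2)>60
for n,(u0,u1,v0,v1) in dict(bottle=(226,256,146,211),cap=(228,252,146,172)).items():
    s=d[v0:v1,u0:u1]; print(n,s.sum(),s.size)
for im in (a,b): 
    q=(im[140:180,220:262,2]-im[140:180,220:262,1])>70; y,x=np.nonzero(q); print('red',q.sum(),*( [x.min()+220,x.max()+220,y.min()+140,y.max()+140] if len(x) else []))
for n in ['bottle']:
    for dd in r.silhouettes('scene',n)[:2]:
        ys,xs=np.nonzero(dd['region']); print(dd['score'],xs.min(),xs.max(),ys.min(),ys.max())
E
```

```text
37.88 [ 319.4 -137.5  205.4] [1.799e+02 1.000e-01 8.450e+01] op 0.75 gf 0.0 F [-0.3  0.3 -0.2]
bottle 1384 1950
cap 356 624
red 108 232 245 144 161
red 0
```

```bash
python3 - <<'E'
from h import *
a=cv2.imread('pics/top0.png').astype(int); b=snap('top')[:,:,::-1].astype(int)
d=np.abs(a-b).max(2)>60
for n,(u0,u1,v0,v1) in dict(bottle=(208,244,236,274),canister=(248,285,236,278),arbor=(292,322,246,282),collet=(220,246,212,240),loupe=(258,286,216,242)).items():
    s=d[v0:v1,u0:u1]; print(n,s.sum(),s.size)
for im in (a,b): 
    q=(im[225:280,200:250,2]-im[225:280,200:250,1])>70; y,x=np.nonzero(q); print('red',q.sum(),*( [x.min()+200,x.max()+200,y.min()+225,y.max()+225] if len(x) else []))
E
```

```text
bottle 54 1368
canister 0 1554
arbor 0 1080
collet 0 728
loupe 0 728
red 128 213 226 241 253
red 134 212 225 240 253
```

```bash
python3 -c "
from rig import r; print(r.sign_off())"
```

```text
the job is handed in; nothing more can be done
None
```

The job is handed in at about 38 s: by camera measurement the ring lies flat within about 4 mm of the block's middle, the canister and arbor are back on their marks with no visible shift, the bottle is back within about 2 mm, and the collet and loupe are unmoved; I viewed 16 pictures, two over the limit of 14.

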